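# Click the light base's aperture wheel round to full light

### The job

Full light is wanted on the little round stage of the light base: with a fingertip, lightly flick the lobes on the edge of its black aperture wheel and bring the largest hole round under the stage, over the lamp, click by click, and leave it resting in that click. Stop right there without running on past it, do not shove or lift the light base, leave the pots and the beaker as they stand, and take the hand away at the end.

Things in the scene. Friction and masses are not known exactly. Their poses are not given: they have to be found in the camera images.
- light_base: White bench light (viewing lamp), about 3.6 kg, loose on four rubber feet. Origin on the bench straight below the wheel's axis, z up; its front looks along its own -x. Housing: x -28 to +182, y +-85 mm, top 56 mm above the bench. The black aperture wheel lies flat on top and sticks out over the front edge. Behind the wheel a white column: x 87 to 121, y +-25 mm, top at 88 mm.
- lamp (a point): Centre of the lamp, level with the wheel's top face (70 mm above the bench), 44 mm in light_base's +x from the wheel's axis; fixed to the base. The hole in use lies here. Above it, seen from above round this point, is the stage: a flat steel ring, outer diameter 56, inner 38 mm, top 85 mm above the bench, held by a bracket from the column; the wheel turns freely below it.
- wheel_axis (a point): On the wheel's axis at the wheel's top face, 70 mm above the bench; fixed to the base, axes as light_base. The wheel: black disc of radius 58 mm, 8 mm thick (62 to 70 mm above the bench), with a screw head of diameter 22 mm, 4 mm high, in the middle. Eight white (opal) round holes, 44 mm from the axis, diameters 24, 20, 16.5, 13.5, 10.5, 8, 5.5, 3.5 mm going anticlockwise seen from above.
- front_gap (a point): Fixed to the base: 65 mm in light_base's -x from the axis, at the wheel's mid height (66 mm), midway between the two front lobes when the wheel rests in a click. Eight lobes on the rim, 45 degrees apart, each 14 mm wide with a rounded end, 8 mm thick, reach from radius 58 to 72 mm; at rest they stand 22.5 degrees either side of this point. Below is only air down to the bench.
- aperture_wheel (a joint): Angle of the wheel, rad, growing anticlockwise seen from above (front lobes go to light_base's -y): 0 = largest hole over the lamp; a click is 45 degrees (0.785 rad). Starts at rest 2, 3 or 4 clicks below 0 (very rarely balanced halfway); growing brings ever larger holes. A lobe needs about 3 N; past half a click the wheel snaps on to the next stop, short of that it snaps back.
- largest_hole (a point): Centre of the wheel's largest hole (diameter 24 mm) at the wheel's top face, 44 mm from the axis; turns with the wheel. After the largest hole comes the smallest one if the wheel is turned on.
- pot_large: Bystander: white specimen pot with red lid, diameter 60, height 85 mm, upright and loose beside the light base. Origin at the centre of its underside.
- pot_small: Bystander: smaller white specimen pot with red lid, diameter 48, height 66 mm, upright and loose. Origin at the centre of its underside.
- beaker: Bystander: empty glass beaker, diameter 72, height 85 mm, upright and loose. Origin at the centre of its underside.

How it is judged:
At the end, for the whole second after the job is handed in: The largest hole lies over the lamp within 4 mm, the wheel at rest in that click; the light base stands flat within 12 mm of where it stood, the pots and the beaker upright within 15 mm of where they stood (horizontal distance between largest_hole and lamp below 0.004 m and velocity of joint aperture_wheel between -0.05 and 0.05 rad/s and distance of light_base from where it was at the start of the episode below 0.012 m and angle between light_base's own z axis and vertical below 0.03 rad and distance of each of pot_large, pot_small, beaker from where it was at the start of the episode below 0.015 m and angle between each of pot_large, pot_small, beaker's own z axis and vertical below 0.1 rad); the robot touches nothing.
It fails at once if the wheel is run on past the largest hole (more than 0.5 rad beyond it, either way round) (value of joint aperture_wheel above 0.5 rad or value of joint aperture_wheel below -6.783 rad).
It fails at once if the light base is shoved or lifted (moved more than 12 mm) (distance of light_base from where it was at the start of the episode above 0.012 m).
It fails at once if the wheel is forced: the fingers press on it with more than 25 N (contact force between the fingers and aperture_wheel above 25 N).
It fails at once if a pot or the beaker is moved more than 15 mm, lifted or tipped (distance of any of pot_large, pot_small, beaker from where it was at the start of the episode above 0.015 m or angle between any of pot_large, pot_small, beaker's own z axis and vertical above 0.2 rad).
It also fails if it takes over 56 s, if anything falls off the work surface, if the arm or the gripper's body presses on something with over 40 N, if the wrist force passes 120 N, or if a joint passes its speed limit or range.

### The arm

A 6-joint arm with a two-finger parallel gripper is mounted at the origin on the work surface. World frame = base frame: x ahead of the robot, y to its left, z up, the work surface at z = 0. Lengths are in m, angles in rad, forces in N, time in s.
With the tool pointing down it reaches from about 0.4 to 0.825 m from the base axis. Payload 7 kg.
Tool frame: the origin (TCP) lies midway between the tips of the shut fingers; the grasp point (between the pads) lies 19 mm behind it; z points along the fingers, y is the line along which they close (so a half turn about z gives the same grasp; the last joint's range is limited). The gripper opens to 85 mm and grips with 20 to 120 N. Pads are 22 mm wide; open, the fingers measure 114 mm over their backs; the gripper's body (76 mm by 85 mm) begins 54 mm behind the grasp point. The pads swing forward as they close: fully open they stand 13 mm farther back than shut.
Start: joints at [1.391, 0.359, 0.012, 0, -1.224, -0.288], TCP at [0.304, 0.602, 0.199] pointing down, gripper open.
Joint ranges: [-3.07, 3.07], [-1.43, 2.12], [-1.02, 1.25], [-3.03, 1.67], [-3.05, -0], [-3.03, 3.03]. Speed limits (rad/s): [2.39, 2.39, 3.01, 3.14, 3.14, 3.14].

### API

Orientations are given as a unit quaternion [w, x, y, z].
In Python, from cell import env gives the robot as it stands.
- The arm moves only by the tool drive_tool, never from a script. Its argument "increments" is a list that holds one entry, the list of rows, each a list of 7 numbers: the closure, from 0 (fully open) to 1 (shut), then the shift along the world's x, y, z in cm, then the turn, a rotation vector about the world's x, y, z in degrees. In form: [[[hand, tx, ty, tz, ax, ay, az], ...]]. A call has 1 to 20 rows; each row is the pose to reach, as a shift and turn from the pose commanded when the call began; what a row does not reach only later rows make up. A row lasts 1/12 s, in which the tool goes at most 41.7 mm and 7.16 degrees, less where a joint would pass 70% of its speed; a pose out of reach is approached as far as the arm can. A call with a gripper value outside its range is refused whole. The fingers move at their own pace and stop on an object; "grip_force" is the grip in N (left out, the last holds). Time passes only in rows, so rows that repeat a pose let the fingers close. It gives the time, the measured TCP pose, the force, the opening and the grip force at its end, in the units of the state.
- env.get_state(): the state, without advancing time (a new reading comes with each control period).
- env.read_camera(name): name is "scene" or "side" or "wrist"; returns a dict with "image" (400x640x3 uint8, red, green, blue), "fovy" (degrees; the focal length in pixels is half the picture's height over the tangent of half this angle, whatever the lens; pixels are square), "cx", "cy" (the principal point, pixels), "extrinsics" (4x4, takes a point from camera to world coordinates). Camera axes: x right, y down, z forward; pixel columns grow to the right and rows downward; lengths in m; the calibration is good to about 2 mm. A picture is of the moment at which its call begins. There is no depth.
- env.sign_off(): hands the job in; it is judged then, once.
The state is a dict: "time": time; "q": joint angles; "joint_vel": joint speeds; "joint_efforts": joint torques, N m; "eef_pos": TCP position; "tcp_rot": TCP orientation; "ft_force": force on the tool from outside, world axes, zero at the start; "moment": the same for the moment, N m; "width": finger opening in m; "gripper_force": force on a finger pad.
Only numpy, scipy, OpenCV 4.12 (cv2) and the standard library are available. Lean on these libraries where they do the work, as an engineer would, in place of code of your own. Each camera call takes 0.05 s, during which the arm holds its last target. There are 200 camera calls.

## Working session

There is one attempt and no reset: what is moved stays moved. The work goes in short steps, Python scripts to look and compute and a tool call to move; the robot and the scene stay as the last step left them, time stands still between calls to the robot, and variables do not carry over. Pictures are saved under pics/ and viewed, at most 10 in all, crops included, and the job is handed in when it is done.

Besides the shell and the picture viewer there is one more tool, called after "Call:" as name([rows], argument=value, ...), one row to a line, values as JSON. drive_tool: Moves the arm, as the interface text tells. Its arguments: {"type":"object","properties":{"increments":{"type":"array"},"grip_force":{"type":"number"}},"required":["increments"]}

```bash
ls; mkdir -p pics
cat > h.py <<'E'
from cell import env
import numpy as np, cv2
def shot(n,f):
    c=env.read_camera(n); cv2.imwrite(f,c["image"][:,:,::-1]); 
    return c
def K(c):
    f=c["image"].shape[0]/2/np.tan(np.radians(c["fovy"])/2); return f
def ray(c,u,v,z):
    f=K(c);T=np.array(c["extrinsics"]);d=T[:3,:3]@np.array([(u-c["cx"])/f,(v-c["cy"])/f,1]);o=T[:3,3]
    return o+d*(z-o[2])/d[2]
def proj(c,P):
    T=np.array(c["extrinsics"]);p=(np.atleast_2d(P)-T[:3,3])@T[:3,:3];f=K(c)
    return np.c_[p[:,0]/p[:,2]*f+c["cx"],p[:,1]/p[:,2]*f+c["cy"]]
E
python3 - <<'E'
from h import *
import pickle
d={}
for n in("scene","side","wrist"):
    c=shot(n,f"pics/{n}0.png");d[n]=c
    print(n,c["fovy"],c["cx"],c["cy"],np.round(c["extrinsics"],3).tolist())
pickle.dump(d,open("c0.pkl","wb"))
print(env.get_state())
E
```

```text
pics
scene 43.32678634796885 314.8539585334786 196.17152447910308 [[-0.545, 0.467, -0.696, 1.34], [0.838, 0.328, -0.436, 0.504], [0.024, -0.821, -0.571, 0.667], [0.0, 0.0, 0.0, 1.0]]
side 53.73080183684528 316.6272057655186 201.33298838174642 [[0.936, -0.18, 0.302, 0.388], [-0.352, -0.475, 0.806, -0.616], [-0.002, -0.861, -0.508, 0.483], [0.0, 0.0, 0.0, 1.0]]
wrist 68.46733373911121 318.8703312037828 198.2377723952195 [[-0.45, -0.861, -0.237, 0.363], [-0.893, 0.435, 0.118, 0.572], [0.002, 0.265, -0.964, 0.373], [0.0, 0.0, 0.0, 1.0]]
{'time': 0.15, 'q': array([ 1.39112313e+00,  3.59243275e-01,  1.12766494e-02, -2.33530745e-04,
       -1.22409687e+00, -2.88127932e-01]), 'joint_vel': array([ 0.00022139, -0.00131726,  0.00250094,  0.00105   , -0.00100319,
        0.00112217]), 'joint_efforts': array([ 4.93807602e-04, -5.83875775e+01,  2.93650854e+01,  6.94054842e+00,
       -4.28571249e-03,  2.29101261e-06]), 'eef_pos': array([0.30421106, 0.60211616, 0.19827239]), 'tcp_rot': array([ 6.38605290e-04,  9.72760335e-01, -2.31812245e-01, -7.52903544e-05]), 'ft_force': array([-0.63110724,  0.17420227, -0.01870558]), 'moment': array([-0.01272347,  0.01497321,  0.03756456]), 'gripper_force': 0.0, 'width': 0.08549254533332687}
```

View pics/scene0.png

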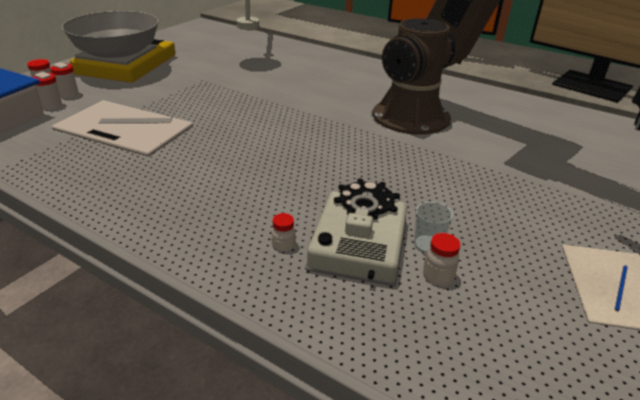

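View pics/side0.png

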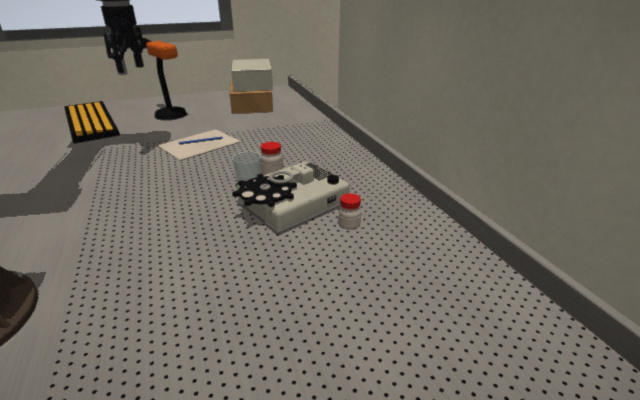

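The base stands near the middle of the bench with its wheel facing the robot: the wheel hub is at about (366,201) in scene and (265,188) in side. The beaker (434,228 scene) and large pot (442,260) are on one side of it, the small pot (284,232) on the other.

Run:
```python
from h import *
import pickle
d=pickle.load(open("c0.pkl","rb"));s=d["scene"];e=d["side"]
for n,c,u,v,z in [("axis",s,366,201,.07),("axis side",e,265,188,.07),("backL top",s,309,262,.056),("backR top",s,397,274,.056),("frontR top",s,405,203,.056),
 ("column",s,359,218,.088),("potL lid",s,446,243,.085),("potS lid",s,284,221,.066),("beaker rim",s,434,212,.085),("beaker side rim",e,246,160,.085),("potS side",e,350,201,.066),("potL side",e,271,148,.085)]:
    print(n,ray(c,u,v,z).round(3))
for n,(x0,x1,y0,y1) in {"scene":(265,475,165,290),"side":(215,375,130,240)}.items():
    im=d[n]["image"][y0:y1,x0:x1,::-1]; cv2.imwrite(f"pics/{n}_crop.png",cv2.resize(im,None,fx=3.8,fy=3.8,interpolation=cv2.INTER_CUBIC))
```

```text
axis [0.566 0.143 0.07 ]
axis side [0.548 0.132 0.07 ]
backL top [0.774 0.141 0.056]
backR top [0.712 0.285 0.056]
frontR top [0.506 0.206 0.056]
column [0.646 0.17  0.088]
potL lid [0.618 0.334 0.085]
potS lid [0.712 0.041 0.066]
beaker rim [0.541 0.28  0.085]
beaker side rim [0.535 0.258 0.085]
potS side [0.701 0.021 0.066]
potL side [0.61  0.309 0.085]
```

View pics/scene_crop.png

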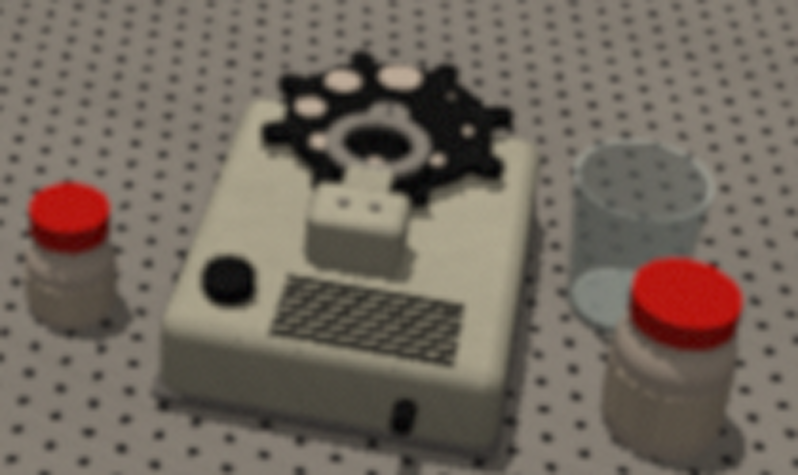

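View pics/side_crop.png

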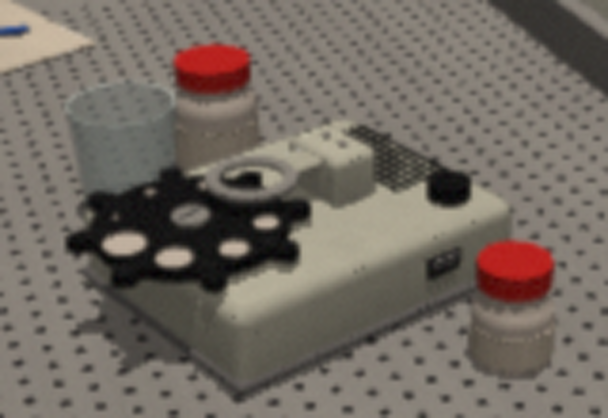

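Both crops show the largest hole at the front, opposite the stage (scene crop 400,77; side crop 124,243), so the wheel appears to be 4 clicks below 0. Next I'll fit the pose using holes, ring and housing.

```bash
cat > fit.py <<'E'
from h import *
import pickle
from scipy.optimize import least_squares
d=pickle.load(open("c0.pkl","rb"))
def hole(k,n=4): a=np.radians(180+45*k); return [.044*np.cos(a),.044*np.sin(a),.07]
S=[(hole(0),400,77),(hole(1),343,80),(hole(2),310,106),(hole(3),318,140),(hole(5),437,160),(hole(6),468,130),(hole(7),450,97),([.044,0,.085],378,142)]
E_=[(hole(0),124,243),(hole(1),174,257),(hole(2),235,248),(hole(3),266,222),([0,0,.074],190,214),([.044,0,.085],251,180)]
def world(p,P):
    c,s=np.cos(p[2]),np.sin(p[2]);P=np.array(P);return np.c_[p[0]+c*P[:,0]-s*P[:,1],p[1]+s*P[:,0]+c*P[:,1],P[:,2]]
sets=[("scene",S,265,165),("side",E_,215,130)]
def res(p,ss):
    r=[]
    for n,L,x0,y0 in ss:
        uv=np.array([[a/3.8+x0,b/3.8+y0] for _,a,b in L]); r.append((proj(d[n],world(p,[l[0] for l in L]))-uv).ravel())
    return np.concatenate(r)
if __name__=="__main__":
    for ss in (sets,sets[:1],sets[1:]):
        f=least_squares(res,[.555,.138,.4],args=(ss,));print(f.x.round(4),np.degrees(f.x[2]).round(1),f.fun.round(1))
E
python3 fit.py
```

```text
[0.5491 0.136  0.3329] 19.1 [-0.4 -0.3 -0.6 -0.2 -0.6 -0.1  0.6  0.2 -0.6 -0.2 -0.5  0.2  0.  -0.1
 -0.7 -0.3 -0.2 -0.5 -0.3 -0.6 -0.6 -0.6 -0.3 -0.5 -0.3 -0.8 -0.1 -2.2]
[0.549  0.1368 0.3326] 19.1 [-0.  -0.2 -0.3 -0.1 -0.3  0.   0.9  0.3 -0.3 -0.1 -0.1  0.3  0.4 -0.
 -0.3 -0.2]
[0.5488 0.1322 0.3317] 19.0 [ 0.   0.3 -0.   0.3 -0.2  0.3  0.   0.4 -0.  -0.   0.2 -1.5]
```

Call:
drive_tool([
  [[1,0,0,0,0,0,0],[1,1,-3,0,0,0,-6],[1,2,-6,0,0,0,-12],[1,3,-9,0,0,0,-19],[1,4,-12,0,0,0,-26],[1,5,-15,0,0,0,-33],[1,6,-18,0,0,0,-40],[1,7,-21,0,0,0,-47],[1,8,-24,0,0,0,-54],[1,9,-27,0,0,0,-61],[1,10,-30,0,0,0,-68],[1,11,-33,0,0,0,-75],[1,12,-36,0,0,0,-82],[1,13,-39,0,0,0,-89],[1,14.1,-41.6,0,0,0,-89],[1,14.1,-41.6,0,0,0,-89],[1,14.1,-41.6,0,0,0,-89],[1,14.1,-41.6,-4,0,0,-89],[1,14.1,-41.6,-5,0,0,-89],[1,14.1,-41.6,-5,0,0,-89]],
])

```text
time: 1.82
eef_pos: [0.4434, 0.1855, 0.1464]
tcp_rot: [-0.003, -0.532, 0.847, -0.0]
ft_force: [-0.6, -0.6, -0.6]
width: -0.0001
gripper_force: 0.0
```

Run:
```python
from h import *
s=env.get_state();print(s["time"],s["eef_pos"],s["tcp_rot"],s["q"],s["ft_force"],s["width"])
c=shot("wrist","pics/w1.png")
import fit
p=[.549,.1355,.333]
P=fit.world(p,[fit.hole(k) for k in range(8)]+[[0,0,.074],[.044,0,.085]])
print(proj(c,P).round(0).tolist()); print(proj(c,[s["eef_pos"]]))
```

```text
1.8167 [0.44335144 0.18550101 0.1463888 ] [-2.99897646e-03 -5.31534964e-01  8.47030969e-01 -3.56126703e-04] [ 8.06088658e-01  8.39852624e-02 -4.75743585e-01 -9.02803641e-04
 -1.01705876e+00 -1.25557881e+00] [-0.60118656 -0.61618963 -0.55005542] -0.00012102075817664559
[[218.0, 163.0], [179.0, 147.0], [145.0, 163.0], [136.0, 198.0], [155.0, 231.0], [191.0, 244.0], [223.0, 231.0], [235.0, 198.0], [183.0, 199.0], [146.0, 237.0]]
[[317.19585374 227.35808859]]
```

View pics/w1.png

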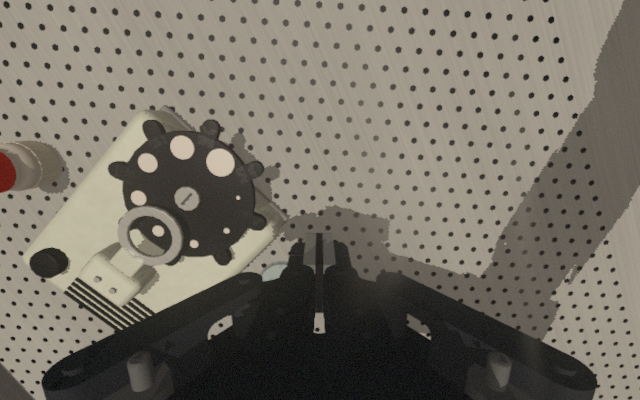

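The projected holes agree with the picture to about 3 px (largest hole at 220,162; axis at 187,198), so the pose holds. The closed fingers are out in front of the gap at −45°. Next I'll lower them and move in.

Call:
drive_tool([
  [[1,0,0,-3,0,0,0],[1,0,0,-6,0,0,0],[1,0,0,-8.5,0,0,0],[1,0,0,-8.9,0,0,0],[1,0.9,-0.4,-8.9,0,0,0],[1,1.8,-0.8,-8.9,0,0,0],[1,2.4,-1.1,-8.9,0,0,0],[1,3,-1.35,-8.9,0,0,0],[1,3.6,-1.6,-8.9,0,0,0],[1,3.6,-1.6,-8.9,0,0,0],[1,3.6,-1.6,-8.9,0,0,0]],
])

```text
time: 2.78
eef_pos: [0.4818, 0.1702, 0.0603]
tcp_rot: [0.0, -0.531, 0.847, 0.0]
ft_force: [0.4, -0.3, -0.6]
width: 0.0
gripper_force: 0.0
```

Run:
```python
from h import *
c=shot("scene","pics/s2.png");e=shot("side","pics/e2.png");w=shot("wrist","pics/w2.png")
r=lambda i,a:cv2.resize(i["image"][a[2]:a[3],a[0]:a[1],::-1],(400,300))
cv2.imwrite("pics/m2.png",np.vstack([np.hstack([r(c,(300,460,130,250)),r(e,(200,360,110,230))]),np.hstack([r(w,(60,460,80,380)),r(w,(60,460,80,380))*0])]))
```

```text
(no output)
```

View pics/m2.png

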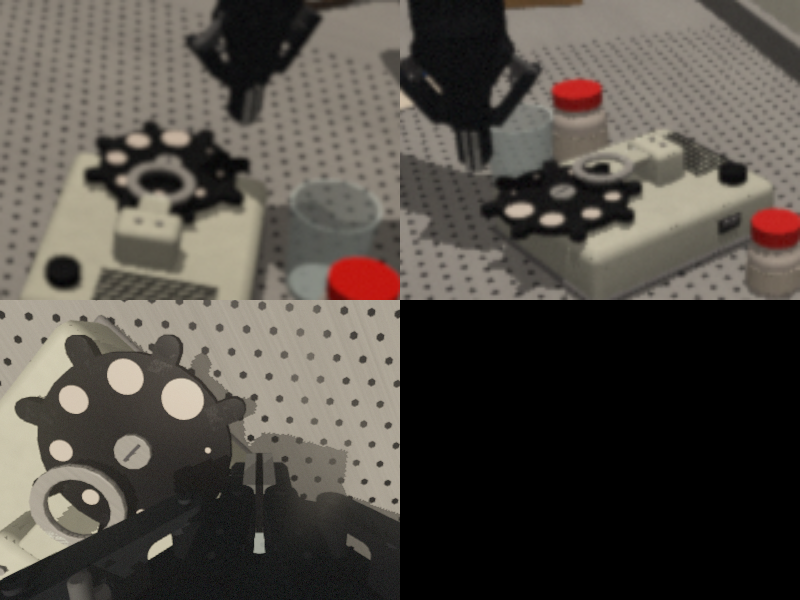

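Run:
```python
from h import *
s=env.get_state();print(s["eef_pos"],s["time"])
c=env.read_camera("scene");e=env.read_camera("side");w=env.read_camera("wrist")
for z in (.06,.08,.1):
  P=s["eef_pos"].copy();P[2]=z
  print(proj(c,P),proj(e,P),proj(w,P))
import fit
P=fit.world([.548,.136,.333],[fit.hole(0),[0,0,.074],[-.072*np.cos(np.pi/8),.072*np.sin(np.pi/8),.07],[-.072*np.sin(np.pi/8),.072*np.cos(np.pi/8),.07]])
print(proj(w,P))
```

```text
[0.48116018 0.17036504 0.06007748] 2.9333
[[395.15126885 190.45182416]] [[231.49708217 189.34611256]] [[317.10767787 227.12857034]]
[[396.22935002 182.72522907]] [[230.4815903  181.36457371]] [[316.89811974 239.77497925]]
[[397.33048874 174.83338081]] [[229.4420103  173.19370751]] [[316.6338623  255.72238043]]
[[240.06668716 179.34004676]
 [188.83884806 232.62796314]
 [302.08753234 185.603609  ]
 [303.15072615 271.70351334]]
```

Run:
```python
from h import *
c=cv2.imread("pics/s2.png");e=cv2.imread("pics/e2.png")
r=lambda i,a:cv2.resize(i[a[2]:a[3],a[0]:a[1]],(400,400),interpolation=cv2.INTER_CUBIC)
m=np.hstack([r(c,(360,430,145,215)),r(e,(195,265,140,210))])
cv2.imwrite("pics/m3.png",cv2.convertScaleAbs(m,alpha=1.8,beta=20))
```

```text
(no output)
```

View pics/m3.png

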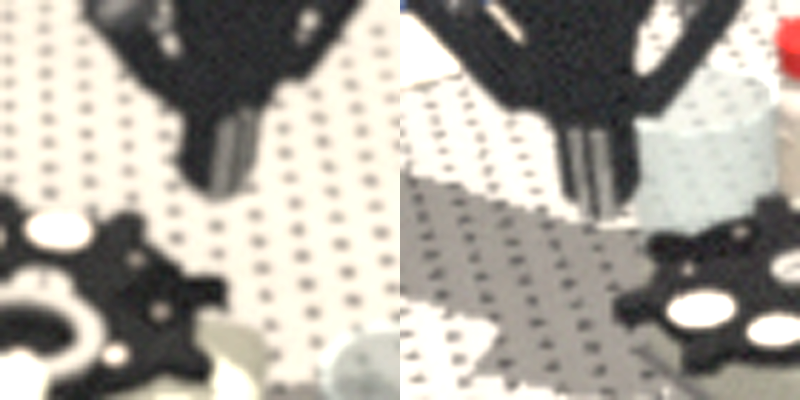

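Run:
```python
from h import *
import pickle
d=pickle.load(open("c0.pkl","rb"))
for z in(.199,.212,.23,.245): print(z,proj(d["side"],[.304,.602,z]))
c=shot("scene","pics/s4.png");e=shot("side","pics/e4.png");w=shot("wrist","pics/w4.png")
print(env.get_state()["eef_pos"], abs(c["image"].astype(int)-cv2.imread("pics/s2.png")[:,:,::-1]).mean())
r=lambda i,a:cv2.resize(i[a[2]:a[3],a[0]:a[1],::-1],(260,260),interpolation=cv2.INTER_CUBIC)
S=d["side"]["image"].copy()
for z in(.199,.212,.23):
  u,v=proj(d["side"],[.304,.602,z])[0].astype(int);S[v,u-12]=[255,0,0]
W=w["image"].copy();P=env.get_state()["eef_pos"]
m=np.hstack([r(S,(85,155,20,90)),r(c["image"],(360,430,145,215)),r(W,(250,400,170,320))])
cv2.imwrite("pics/m4.png",cv2.convertScaleAbs(m,alpha=1.8,beta=20))
```

```text
0.199 [[134.83038835  86.80074404]]
0.212 [[133.72405501  82.07197005]]
0.23 [[132.16997602  75.42940767]]
0.245 [[130.85475979  69.80781057]]
[0.48125519 0.17057239 0.06002219] 0.9523424479166667
```

View pics/m4.png

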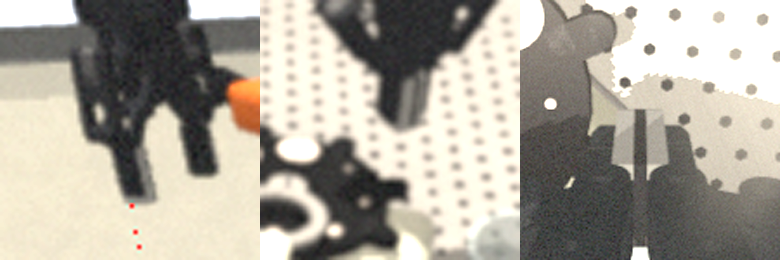

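Both fixed cameras put the fingertips at z≈0.09, about 30 mm above the reported TCP. A gentle sideways test at this height will show whether anything touches.

Call:
drive_tool([
  [[1,-0.26,-0.6,0,0,0,5],[1,-0.26,-0.6,0,0,0,5],[1,-0.47,-1.25,0,0,0,10],[1,-0.47,-1.25,0,0,0,10],[1,-0.63,-1.9,0,0,0,15],[1,-0.63,-1.9,0,0,0,15],[1,-0.73,-2.55,0,0,0,20],[1,-0.73,-2.55,0,0,0,20],[1,-0.73,-2.55,0,0,0,20]],
])

```text
time: 3.98
eef_pos: [0.4742, 0.1451, 0.06]
tcp_rot: [0.0, -0.668, 0.744, -0.0]
ft_force: [0.7, -0.1, -0.6]
width: 0.0002
gripper_force: 0.0
```

Run:
```python
from h import *
c=shot("scene","pics/s5.png");e=shot("side","pics/e5.png");w=shot("wrist","pics/w5.png")
r=lambda i,a:cv2.resize(i["image"][a[2]:a[3],a[0]:a[1],::-1],(260,260),interpolation=cv2.INTER_CUBIC)
m=np.hstack([r(c,(340,430,140,230)),r(e,(195,295,130,230)),r(w,(100,400,80,380))])
cv2.imwrite("pics/m5.png",cv2.convertScaleAbs(m,alpha=1.8,beta=20))
```

```text
(no output)
```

View pics/m5.png

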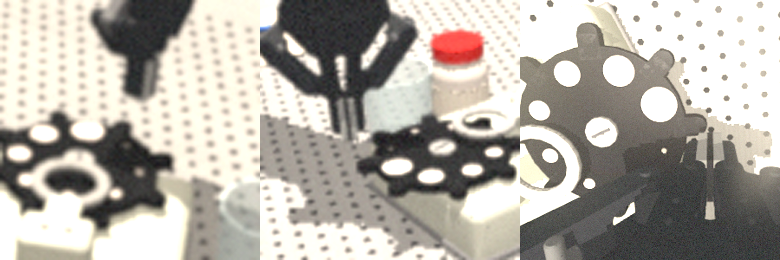

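No force and the wheel is unmoved, so the real tips do sit about 30 mm above the reported TCP. I'll back out, go 34 mm lower in free air, and re-enter the gap.

Call:
drive_tool([
  [[1,-1.7,0.2,0,0,0,0],[1,-3.5,0.4,0,0,0,0],[1,-3.2,2,0,0,0,-7],[1,-2.9,3.2,0,0,0,-14],[1,-2.7,4,0,0,0,-20],[1,-2.7,4,-2,0,0,-20],[1,-2.7,4,-3.4,0,0,-20],[1,-2.7,4,-3.4,0,0,-20],[1,-1.8,3.55,-3.4,0,0,-20],[1,-0.9,3.1,-3.4,0,0,-20],[1,0,2.7,-3.4,0,0,-20],[1,0.5,2.4,-3.4,0,0,-20],[1,0.5,2.4,-3.4,0,0,-20],[1,0.5,2.4,-3.4,0,0,-20]],
])

```text
time: 5.3
eef_pos: [0.4796, 0.1685, 0.0262]
tcp_rot: [0.0, -0.531, 0.848, 0.0]
ft_force: [-0.4, 0.4, -0.2]
width: 0.0001
gripper_force: 0.0
```

Call:
drive_tool([
  [[1,-0.26,-0.6,0,0,0,5],[1,-0.37,-0.9,0,0,0,7.5],[1,-0.47,-1.25,0,0,0,10],[1,-0.55,-1.55,0,0,0,12.5],[1,-0.63,-1.9,0,0,0,15],[1,-0.68,-2.2,0,0,0,17.5],[1,-0.73,-2.55,0,0,0,20],[1,-0.73,-2.55,0,0,0,20],[1,-0.73,-2.55,0,0,0,20]],
])

```text
time: 6.05
eef_pos: [0.4717, 0.1436, 0.0262]
tcp_rot: [0.0, -0.67, 0.742, 0.0]
ft_force: [-0.2, 1.8, 0.2]
width: -0.0003
gripper_force: 0.5
```

Run:
```python
from h import *
c=shot("scene","pics/s6.png");e=shot("side","pics/e6.png");w=shot("wrist","pics/w6.png")
r=lambda i,a:cv2.resize(i["image"][a[2]:a[3],a[0]:a[1],::-1],(260,260),interpolation=cv2.INTER_CUBIC)
m=np.hstack([r(c,(340,430,140,230)),r(e,(195,295,130,230)),r(w,(100,400,80,380))])
cv2.imwrite("pics/m6.png",cv2.convertScaleAbs(m,alpha=1.8,beta=20))
```

```text
(no output)
```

View pics/m6.png

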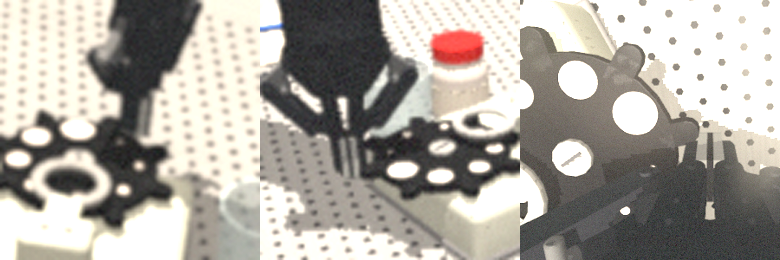

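The tip is now against the lobe with about 1.8 N and the wheel has started turning (the holes have shifted in all three views). My picture views are used up, so I'll read the wheel angle numerically from here.

Call:
drive_tool([
  [[1,-0.03,-0.35,0,0,0,2.5],[1,-0.04,-0.67,0,0,0,5],[1,-0.04,-1,0,0,0,7.5],[1,-0.02,-1.33,0,0,0,10],[1,0.01,-1.67,0,0,0,12.5],[1,0.05,-2,0,0,0,15],[1,0.13,-2.4,0,0,0,18],[1,0.13,-2.4,0,0,0,18],[1,0.13,-2.4,0,0,0,18]],
])

```text
time: 6.95
eef_pos: [0.473, 0.1193, 0.026]
tcp_rot: [0.0, 0.777, -0.629, 0.0]
ft_force: [-0.4, 0.6, 0.4]
width: -0.0
gripper_force: 0.0
```

```bash
cat > wheel.py <<'E'
from h import *
import fit
D=[24,20,16.5,13.5,10.5,8,5.5,3.5]
R,A=np.meshgrid(np.linspace(.029,.057,29),np.radians(np.arange(0,360,1.5)))
X=np.c_[(R*np.cos(A)).ravel(),(R*np.sin(A)).ravel(),np.full(R.size,.07)]
keep=(abs(A.ravel()-0)>np.radians(50))&(abs(A.ravel()-2*np.pi)>np.radians(50)) # off the stage
def model(th):
    m=np.zeros(R.size)
    for k,dd in enumerate(D):
        a=th+k*np.pi/4; m=np.maximum(m,np.hypot(X[:,0]-.044*np.cos(a),X[:,1]-.044*np.sin(a))<dd/2000)
    return m.astype(float)
def read(pose=(.549,.136,.333),cams=("scene","side","wrist")):
    th=np.radians(np.arange(-225,45,1.5)); M=[model(t)[keep] for t in th]
    for n in cams:
        c=env.read_camera(n); g=cv2.cvtColor(c["image"],cv2.COLOR_RGB2GRAY).astype(np.float32)
        best=None
        for dx in (-.003,0,.003):
          for dy in (-.003,0,.003):
            uv=proj(c,fit.world((pose[0]+dx,pose[1]+dy,pose[2]),X)).astype(np.float32)
            v=cv2.remap(g,uv[:,:1],uv[:,1:],cv2.INTER_LINEAR).ravel()[keep]
            s=[np.corrcoef(v,m)[0,1] for m in M]; i=int(np.argmax(s))
            if best is None or s[i]>best[0]: best=(round(s[i],2),round(float(np.degrees(th[i])),1),dx,dy)
        print(n,best)
E
cat > r.py <<'E'
from wheel import *
read(); s=env.get_state();print(s["time"],s["eef_pos"],s["ft_force"])
E
python3 r.py
```

```text
scene (np.float64(0.82), -135.0, 0, 0)
side (np.float64(0.87), -135.0, 0, 0)
wrist (np.float64(0.87), -133.5, -0.003, 0)
7.1 [0.47307364 0.11959284 0.02599694] [-0.42605409 -0.16512627  0.92180049]
```

One click is done, with the wheel reading −135° in all three cameras. I'll withdraw and go back to the gap for the next one.

Call:
drive_tool([
  [[1,-1.7,-0.4,0,0,0,0],[1,-3.5,-0.75,0,0,0,0],[1,-3.7,1,0,0,0,-7],[1,-3.6,2.8,0,0,0,-14],[1,-3.3,4.4,0,0,0,-21],[1,-3,5.6,0,0,0,-28],[1,-2.6,6.6,0,0,0,-35],[1,-2.6,6.6,0,0,0,-38],[1,-1.8,6.2,0,0,0,-38],[1,-0.9,5.75,0,0,0,-38],[1,0,5.3,0,0,0,-38],[1,0.65,4.95,0,0,0,-38],[1,0.65,4.95,0,0,0,-38],[1,0.65,4.95,0,0,0,-38]],
])

```text
time: 8.27
eef_pos: [0.4799, 0.1682, 0.0258]
tcp_rot: [-0.0, -0.531, 0.848, 0.0]
ft_force: [0.4, 0.1, -0.2]
width: -0.0004
gripper_force: 0.0
```

Call:
drive_tool([
  [[1,-0.26,-0.6,0,0,0,5],[1,-0.37,-0.9,0,0,0,7.5],[1,-0.47,-1.25,0,0,0,10],[1,-0.55,-1.55,0,0,0,12.5],[1,-0.63,-1.9,0,0,0,15],[1,-0.68,-2.2,0,0,0,17.5],[1,-0.73,-2.55,0,0,0,20],[1,-0.76,-2.9,0,0,0,22.5],[1,-0.77,-3.22,0,0,0,25],[1,-0.77,-3.55,0,0,0,27.5],[1,-0.75,-3.88,0,0,0,30],[1,-0.72,-4.22,0,0,0,32.5],[1,-0.68,-4.55,0,0,0,35],[1,-0.6,-4.95,0,0,0,38],[1,-0.6,-4.95,0,0,0,38],[1,-0.6,-4.95,0,0,0,38]],
])

```text
time: 9.6
eef_pos: [0.4734, 0.1193, 0.0261]
tcp_rot: [-0.0, 0.778, -0.629, -0.0]
ft_force: [-0.5, 0.2, -0.4]
width: -0.0001
gripper_force: 0.0
```

```bash
python3 r.py
```

```text
scene (np.float64(0.8), -90.0, 0, 0)
side (np.float64(0.84), -90.0, 0, 0)
wrist (np.float64(0.79), -88.5, -0.003, 0)
9.75 [0.4735192  0.11959797 0.02606446] [ 0.0529443   0.13064307 -0.08606383]
```

Two clicks done (−90°). I'll repeat the same stroke.

Call:
drive_tool([
  [[1,-1.7,-0.4,0,0,0,0],[1,-3.5,-0.75,0,0,0,0],[1,-3.7,1,0,0,0,-7],[1,-3.6,2.8,0,0,0,-14],[1,-3.3,4.4,0,0,0,-21],[1,-3,5.6,0,0,0,-28],[1,-2.6,6.6,0,0,0,-35],[1,-2.6,6.6,0,0,0,-38],[1,-1.8,6.2,0,0,0,-38],[1,-0.9,5.75,0,0,0,-38],[1,0,5.3,0,0,0,-38],[1,0.6,4.95,0,0,0,-38],[1,0.6,4.95,0,0,0,-38],[1,0.6,4.95,0,0,0,-38]],
])

```text
time: 10.92
eef_pos: [0.4799, 0.1682, 0.0258]
tcp_rot: [-0.0, -0.531, 0.848, 0.0]
ft_force: [-1.0, 0.4, 0.1]
width: 0.0003
gripper_force: 0.0
```

Call:
drive_tool([
  [[1,-0.26,-0.6,0,0,0,5],[1,-0.37,-0.9,0,0,0,7.5],[1,-0.47,-1.25,0,0,0,10],[1,-0.55,-1.55,0,0,0,12.5],[1,-0.63,-1.9,0,0,0,15],[1,-0.68,-2.2,0,0,0,17.5],[1,-0.73,-2.55,0,0,0,20],[1,-0.76,-2.9,0,0,0,22.5],[1,-0.77,-3.22,0,0,0,25],[1,-0.77,-3.55,0,0,0,27.5],[1,-0.75,-3.88,0,0,0,30],[1,-0.72,-4.22,0,0,0,32.5],[1,-0.68,-4.55,0,0,0,35],[1,-0.6,-4.95,0,0,0,38],[1,-0.6,-4.95,0,0,0,38],[1,-0.6,-4.95,0,0,0,38]],
])

```text
time: 12.25
eef_pos: [0.4734, 0.1193, 0.026]
tcp_rot: [0.0, 0.778, -0.629, -0.0]
ft_force: [-0.0, 0.1, 0.0]
width: 0.0004
gripper_force: 0.0
```

```bash
python3 r.py
```

```text
scene (np.float64(0.72), -45.0, 0, 0)
side (np.float64(0.78), -45.0, 0, 0)
wrist (np.float64(0.52), -45.0, -0.003, 0)
12.4 [0.47353079 0.11960243 0.02603172] [0.12593469 0.1322139  0.36522164]
```

Three clicks done (−45°). One more stroke to go, run the same way; the earlier strokes didn't overshoot.

Call:
drive_tool([
  [[1,-1.7,-0.4,0,0,0,0],[1,-3.5,-0.75,0,0,0,0],[1,-3.7,1,0,0,0,-7],[1,-3.6,2.8,0,0,0,-14],[1,-3.3,4.4,0,0,0,-21],[1,-3,5.6,0,0,0,-28],[1,-2.6,6.6,0,0,0,-35],[1,-2.6,6.6,0,0,0,-38],[1,-1.8,6.2,0,0,0,-38],[1,-0.9,5.75,0,0,0,-38],[1,0,5.3,0,0,0,-38],[1,0.6,4.95,0,0,0,-38],[1,0.6,4.95,0,0,0,-38],[1,0.6,4.95,0,0,0,-38]],
])

```text
time: 13.57
eef_pos: [0.4799, 0.1681, 0.0258]
tcp_rot: [-0.0, -0.531, 0.848, -0.0]
ft_force: [-0.2, -0.1, 0.1]
width: 0.0001
gripper_force: 0.0
```

Call:
drive_tool([
  [[1,-0.26,-0.6,0,0,0,5],[1,-0.37,-0.9,0,0,0,7.5],[1,-0.47,-1.25,0,0,0,10],[1,-0.55,-1.55,0,0,0,12.5],[1,-0.63,-1.9,0,0,0,15],[1,-0.68,-2.2,0,0,0,17.5],[1,-0.73,-2.55,0,0,0,20],[1,-0.76,-2.9,0,0,0,22.5],[1,-0.77,-3.22,0,0,0,25],[1,-0.77,-3.55,0,0,0,27.5],[1,-0.75,-3.88,0,0,0,30],[1,-0.72,-4.22,0,0,0,32.5],[1,-0.68,-4.55,0,0,0,35],[1,-0.6,-4.95,0,0,0,38],[1,-0.6,-4.95,0,0,0,38],[1,-0.6,-4.95,0,0,0,38]],
])

```text
time: 14.9
eef_pos: [0.4734, 0.1193, 0.026]
tcp_rot: [0.0, 0.778, -0.629, -0.0]
ft_force: [-1.1, 1.1, -0.1]
width: -0.0001
gripper_force: 0.0
```

Call:
drive_tool([
  [[1,-1.7,-0.4,0,0,0,0],[1,-3.5,-0.75,0,0,0,0],[1,-4.5,-1,1,0,0,0],[1,-4.5,-1,4,0,0,0],[1,-4.5,-1,8,0,0,0],[1,-4.5,-1,12,0,0,0],[1,-4.5,-1,12,0,0,0],[1,-4.5,-1,12,0,0,0]],
])

```text
time: 15.57
eef_pos: [0.4299, 0.1107, 0.1486]
tcp_rot: [-0.003, 0.778, -0.628, 0.001]
ft_force: [-1.2, 0.2, -0.8]
width: 0.0001
gripper_force: 0.0
```

Run:
```python
from wheel import *
keep[:]=True
read(); s=env.get_state();print(s["time"],s["eef_pos"],s["ft_force"])
import pickle
d=pickle.load(open("c0.pkl","rb"))
for n in("scene","side"):  # base and bystanders: shift vs start (phase correlation)
    c=env.read_camera(n)["image"]
    for nm,P in {"base":[.72,.195,.056],"potL":[.618,.325,.085],"potS":[.708,.032,.066],"beaker":[.538,.27,.06]}.items():
        u,v=proj(d[n],P)[0].astype(int); f=lambda i:cv2.cvtColor(i[v-14:v+14,u-14:u+14],cv2.COLOR_RGB2GRAY).astype(np.float64)
        print(n,nm,np.round(cv2.phaseCorrelate(f(d[n]["image"]),f(c))[0],2))
```

```text
scene (np.float64(0.73), 0.0, 0, 0)
side (np.float64(0.78), 0.0, 0, 0)
wrist (np.float64(0.82), 0.0, -0.003, 0)
15.7167 [0.4277991  0.10914366 0.14515448] [ 0.04952591  0.10951082 -0.93169381]
scene base [ 0.   -0.03]
scene potL [0.06 0.08]
scene potS [-0.03  0.03]
scene beaker [0.15 0.55]
side base [-0.03  0.03]
side potL [-0.04 -0.01]
side potS [-0.01 -0.08]
side beaker [ 0.2  -0.33]
```

The wheel reads 0° in all three cameras, nothing else has moved, and the hand is clear of everything. I'm handing it in.

```bash
python3 -c "
from cell import env
print(env.sign_off())"
```

```text
the job is handed in; nothing more can be done
None
```

The largest hole now rests in its click over the lamp after four one-click strokes, with the base and bystanders where they stood and the hand clear; the job is handed in, but the hand-in call gave no verdict.

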